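# Lock the storage box with its bent pin

### The job

The white storage box has its wooden lid on, and a small upright steel ring stands up through the lid. Lock it: thread the curved steel bar of the red-handled bent pin through the ring, entering from the robot's side, and bring it round along its own arc until its dark collar presses firmly against the ring (a push of about 8 N), feeling for the stop and never forcing it. Leave the pin there, standing flat on the lid and released, with the collar still at the ring, and do not disturb the things around.

Things in the scene. Friction and masses are not known exactly. Their poses are not given: they have to be found in the camera images.
- storage_box: White box, fixed, with a light wooden lid 174 x 174 mm, lid top 70 mm above the worktop. Origin: centre of its underside, on the worktop; z up, x away from the robot at yaw 0. A round wooden knob, 28 mm wide and 20 mm high, stands at the middle of the lid.
- ring_slot (a point): Middle of the ring's slot, 12 mm above the lid top, at x = 0, y = -60 mm of the box (its axes). The upright steel ring (25 mm over all, wire 6 mm, 13 mm clear hole, hole facing along x, centre 12 mm above the lid) is clamped in the slot: its centre is at x = -9 to +9 mm from this point, not measured, different each time. It does not give way ('ring', centre 'ring_eye').
- pin_grip (a point): Middle of the red handle of the loose bent pin, 48 mm above the underside of its foot. Axes are the pin's, z up. The handle is an upright slab, 32 mm along x, 14 mm along y, its top 70 mm above the foot's underside, on a round foot 36 mm across; pinch it across y. Pin mass about 0.1 to 0.17 kg.
- pin_tip (a point): Rounded end (6 mm) of the pin's steel bar. The bar, 8 mm thick, its middle 12 mm above the foot's underside, leaves the handle in +y and runs counter-clockwise seen from above, in a level arc of radius 60 mm about x = -60 mm, y = 0 of the pin's frame: handle middle = 0 deg, this tip = 104 deg. Same axes.
- pin_seat (a point): Point on the middle of the bar at 32.7 deg of its arc, just ahead of the dark steel collar (17 mm across, far face at 30 deg). It lies at the ring's centre when the pin is fully home; the arc's centre is then over the lid's knob, but for the ring's unknown shift along x. Same axes.
- tuna_tin: Flat tin, 86 mm across, 40 mm high, standing; origin at the centre of its underside. Leave alone.
- spice_jar: Small spice jar, black lid, 45 mm across, 105 mm high; origin at its underside. Leave alone.
- garlic: White garlic bulb, 60 mm across, 58 mm high; origin at its underside. Leave alone.

How it is judged (in metres and radians):
On the way, in this order (a step that is already met when the one before it is completed fails the run):
1. the tip of the bar has passed through the ring (x of pin_tip in the frame of storage_box above 0.015 m and distance between pin_tip and ring_slot below 0.035 m and y of pin_tip in the frame of storage_box below -0.042 m and z of pin_tip in the frame of storage_box below 0.092 m), for 0.05 s.
2. the collar is pressed against the ring with at least 4 N (distance between pin_seat and ring_eye below 0.005 m and contact force between pin and ring above 4 N), for 0.2 s.
At the end, for the whole second after the job is handed in: The pin's bar passes through the ring with the point just ahead of the collar within 5 mm of the ring's centre, the pin stands flat on the lid (tilt under 0.06 rad, foot within 5 mm of the lid), at rest and released (distance between pin_seat and ring_eye below 0.005 m and angle between pin_grip's own z axis and vertical below 0.06 rad and z of pin_grip in the frame of storage_box below 0.123 m and linear speed of pin below 0.01 m/s and contact force between pin and the fingers below 0.1 N); the robot touches nothing.
It fails at once if the pin is forced: more than 16 N between the pin and the ring (contact force between pin and ring above 16 N).
It fails at once if the pin or the robot bears on the box or ring with more than 25 N (contact force between any of pin, the arm, the fingers and storage_box above 25 N).
It fails at once if a bystander is moved by more than 20 mm (distance of any of tuna_tin, spice_jar, garlic from where it was at the start of the episode above 0.02 m).
It also fails if it takes over 61 s, if anything falls off the work surface, if the arm or the gripper's body presses on something with over 40 N, if the wrist force passes 120 N, or if a joint passes its speed limit or range.

### The arm

A 6-joint arm with a two-finger parallel gripper is mounted at the origin on a cart in front of the work surface, level with it; the furniture and walls round the work are solid. World frame = base frame: x ahead of the robot, y to its left, z up, the work surface at z = 0. Lengths are in m, angles in degrees, forces in N, time in s.
With the tool pointing down it reaches from about 0.35 to 0.775 m from the base axis. Payload 7.3 kg.
Tool frame: the origin (TCP) lies between the finger pads; the fingertips stand 25 mm ahead of it and the grasp point (between the pads) lies 6 mm ahead of it; z points along the fingers, y is the line along which they close (so a half turn about z gives the same grasp; the last joint's range is limited). The gripper opens to 92 mm and grips with 3 to 60 N. Pads are 19 mm wide; open, the fingers measure 130 mm over their backs; the gripper's body (75 mm by 190 mm) begins 47 mm behind the grasp point.
Start: joints at [65.031, 19.595, 87.324, -0, 73.075, -8.365], TCP at [0.15, 0.503, 0.252] pointing down, gripper open.
Joint ranges: [-145.02, 145.02], [-44.19, 115.74], [2.07, 154.8], [-57.11, 237.11], [16.16, 152.29], [-177.93, 177.93]. Speed limits (degrees/s): [147.25, 147.25, 180, 180, 180, 180].

### API

Orientations are given as a 3x3 rotation matrix whose columns are the frame's x, y, z axes.
In Python, from workcell import arm gives the robot as it stands. The module is installed in compiled form; this text tells all that it offers.
- The arm moves only by the tool step_arm, never from a script. Its argument "steps" is text: rows parted by semicolons, each of 4 numbers parted by spaces: the shift along the tool's x, y, z in units of 0.12 m (1.0 is 0.12 m), then the turn about the tool's z in units of 2 rad (1.0 is 2 rad). A call has 1 to 20 rows; each row is the pose to reach, as a shift and turn from the pose commanded when the call began, along the tool's axes at that moment; what a row does not reach only later rows make up. A row lasts 1/10 s, in which the tool goes at most 50 mm and 8.59 degrees, less where a joint would pass 70% of its speed; a pose out of reach is approached as far as the arm can. A call with a number of a shift or a turn outside -1 to 1 is refused whole. A call with a gripper value outside its range is refused whole. "hand" is the closure in counts, from 0 (fully open) to 255 (shut), set as the call begins (left out, the last holds). The fingers move at their own pace and stop on an object; "newtons" is the grip in N (left out, the last holds). Time passes only in rows, so rows that repeat a pose let the fingers close. It gives the time, the measured TCP pose, the force, the opening and the grip force at its end, in the units of the state.
- arm.sense(): the state, without advancing time (a new reading comes with each control period).
- arm.get_image(name): name is "scene" or "top" or "wrist"; returns a dict with "pixels" (480x640x3 uint8, blue, green, red), "depth" (480x640 float32, m along the optical axis (not along the pixel's ray), 0 where there is no reading), "fx", "fy", "cx", "cy" (pixels), "distortion" ([k1, k2, p1, p2, k3] as OpenCV has them; the pictures are not rectified), "world_from_camera" (4x4, takes a point from camera to world coordinates). Camera axes: x right, y down, z forward; pixel columns grow to the right and rows downward; lengths in m; the calibration is good to about 2 mm. A picture is of the moment at which its call begins.
- arm.job_done(): hands the job in; it is judged then, once.
Trained networks look in a picture, given as the dict that the camera call returned (one of the last four; its "shot" number tells which), for a name from the list of things; names that differ only in an ending like _2 or _b are one class to them, and where a whole thing is asked for, a point or a joint stands for the part that bears it (a point fixed in the world has none). Each returns a list of dicts, best first, with "conf" (0 to 1); they miss things now and then, are a little off and sometimes report something else, mostly with a low value. They report only what shows in the picture. A call takes as long as a camera call.
- arm.regions_of(picture, target): "mask" (480x640 bool, what is visible of it) and "location" ([column, row] in pixels, amid what is visible of it).
- arm.spot_point(picture, target): "location" ([column, row] in pixels: a listed point, or the origin of a listed thing).
The state is a dict: "clock": time; "qpos": joint angles; "dq": joint speeds; "effort": joint torques, N m; "tcp_pos": TCP position; "tcp_rot": TCP orientation; "force": force on the tool from outside, world axes, zero at the start; "ft_torque": the same for the moment, N m; "grip_width": opening from 0.0 (shut) to 1.0 (fully open); "grip_force": force on a finger pad.
Only numpy, scipy, OpenCV 4.12 (cv2) and the standard library are available. Lean on these libraries where they do the work, as an engineer would, in place of code of your own. Each camera call takes 0.05 s, during which the arm holds its last target. There are 200 camera calls.

## Working session

There is one attempt and no reset: what is moved stays moved. The work goes in short steps, Python scripts to look and compute and a tool call to move; the robot and the scene stay as the last step left them, time stands still between calls to the robot, and variables do not carry over. Pictures are saved under pics/ and viewed, at most 10 in all, crops included, and the job is handed in when it is done.

Besides the shell and the picture viewer there is one more tool, called after "Request:" as name(argument=value, ...) on one line, values as JSON. step_arm: Moves the arm, as the interface text tells. Shifts and turns lie within -1 to 1; 1 stands for 0.12 m of shift or 2 rad of turn. Its arguments: {"type":"object","properties":{"steps":{"type":"string"},"hand":{"type":"number"},"newtons":{"type":"number"}},"required":["steps"]}

```bash
mkdir -p pics; cat > h.py <<'E'
import numpy as np, cv2
from workcell import arm
def ray(p,uv):
    K=np.array([[p['fx'],0,p['cx']],[0,p['fy'],p['cy']],[0,0,1.]])
    n=cv2.undistortPoints(np.array([[uv]],float),K,np.array(p['distortion'],float))[0,0]
    return np.array([n[0],n[1],1.])
def atz(p,uv,z):
    T=np.array(p['world_from_camera']);d=T[:3,:3]@ray(p,uv);o=T[:3,3]
    return o+d*(z-o[2])/d[2]
def dep(p,uv):
    T=np.array(p['world_from_camera']);c,r=[int(round(x)) for x in uv]
    w=p['depth'][max(r-2,0):r+3,max(c-2,0):c+3];w=w[w>0]
    if not len(w): return None
    return T[:3,:3]@(ray(p,uv)*np.median(w))+T[:3,3]
def cloud(p,mask):
    T=np.array(p['world_from_camera']);r,c=np.nonzero(mask&(p['depth']>0))
    K=np.array([[p['fx'],0,p['cx']],[0,p['fy'],p['cy']],[0,0,1.]])
    n=cv2.undistortPoints(np.stack([c,r],1).astype(float)[:,None],K,np.array(p['distortion'],float))[:,0]
    d=p['depth'][r,c][:,None]
    return (np.c_[n,np.ones(len(n))]*d)@T[:3,:3].T+T[:3,3]
E
python3 - <<'E'
from h import *
np.set_printoptions(precision=4,suppress=True)
for n in ['scene','top']:
    p=arm.get_image(n);cv2.imwrite(f'pics/{n}0.png',p['pixels'])
    print(n,np.array(p['world_from_camera'])[:3,3])
    for t in ['storage_box','ring_slot','pin_grip','pin_tip','pin_seat','tuna_tin','spice_jar','garlic']:
        z={'ring_slot':.082,'pin_grip':.048,'pin_tip':.012,'pin_seat':.012}.get(t,0)
        for d in arm.spot_point(p,t)[:2]: print(t,round(d['conf'],2),np.array(d['location']),atz(p,d['location'],z),dep(p,d['location']))
print(arm.sense())
E
```

```text
scene [-0.1723 -0.8717  0.5201]
storage_box 0.87 [376.3 267.1] [ 0.6152 -0.3251  0.    ] [ 0.5243 -0.3881  0.06  ]
ring_slot 0.75 [401.  249.4] [ 0.5962 -0.4014  0.082 ] [ 0.6105 -0.3927  0.0739]
pin_grip 0.89 [238.2 234.3] [ 0.4349 -0.0139  0.048 ] [ 0.4253 -0.0275  0.0555]
pin_tip 0.7 [269.7 256. ] [ 0.4564 -0.1107  0.012 ] [ 0.4695 -0.0949  0.0014]
pin_seat 0.55 [247.4 254. ] [ 0.4242 -0.062   0.012 ] [ 0.4212 -0.0659  0.0145]
pin_seat 0.53 [402.8 248.5] [ 0.7268 -0.3267  0.012 ] [ 0.6124 -0.396   0.0766]
tuna_tin 0.58 [325.9 314.6] [ 0.3807 -0.3726  0.    ] [ 0.349  -0.4013  0.0299]
spice_jar 0.78 [293.5 281.3] [ 0.4263 -0.2287  0.    ] [ 0.405  -0.2516  0.0185]
garlic 0.88 [443.1 304.4] [ 0.5817 -0.5269  0.    ] [ 0.5494 -0.5417  0.0223]
top [ 0.3169 -0.2354  1.2334]
storage_box 0.8 [363.  203.3] [ 0.6089 -0.3373  0.    ] [ 0.5922 -0.3315  0.0706]
storage_box 0.39 [215.3 278.4] [ 0.4351 -0.0032  0.    ] [ 0.4347 -0.004   0.0044]
ring_slot 0.68 [397.5 197.5] [ 0.6025 -0.4051  0.082 ] [ 0.6054 -0.4068  0.0705]
pin_grip 0.63 [216.7 282.8] [ 0.421  -0.0155  0.048 ] [ 0.4191 -0.0195 
[... 331 characters left out ...]
ce_jar 0.9 [318.3 285.7] [ 0.4194 -0.235   0.    ] [ 0.4106 -0.2351  0.106 ]
garlic 0.84 [445.  219.2] [ 0.5723 -0.5257  0.    ] [ 0.5631 -0.5153  0.0442]
{'clock': 0.9, 'qpos': array([65.0303, 19.5957, 87.3248,  0.0025, 73.0749, -8.3664]), 'dq': array([ 0.1147,  0.0517, -0.0325,  0.047 , -0.0621,  0.0257]), 'effort': array([ -0.0009, -43.1113, -24.4474,   0.0719,   0.0482,  -0.0001]), 'tcp_pos': array([0.15  , 0.5031, 0.2517]), 'tcp_rot': array([[-0.9583,  0.2858, -0.    ],
       [ 0.2858,  0.9583,  0.0001],
       [ 0.    ,  0.0001, -1.    ]]), 'force': array([ 0.4796,  0.3003, -0.1055]), 'ft_torque': array([ 0.0234, -0.0374, -0.0016]), 'grip_force': 0.0, 'grip_width': 1.0019774959075398}
```

```bash
python3 - <<'E'
from h import *
np.set_printoptions(precision=4,suppress=True)
p=arm.get_image('top')
im=cv2.resize(p['pixels'][120:360,180:500],(800,600),interpolation=cv2.INTER_CUBIC);cv2.imwrite('pics/top1.png',im)
P=cloud(p,np.ones((480,640),bool));
b=P[(abs(P[:,2]-.07)<.004)&(np.hypot(P[:,0]-.6,P[:,1]+.335)<.15)]
r=cv2.minAreaRect(b[:,:2].astype(np.float32)*1000);print('lid',r,np.median(b[:,2]))
k=P[(P[:,2]>.083)&(P[:,2]<.1)&(np.hypot(P[:,0]-.6,P[:,1]+.335)<.03)];print('knob',k.mean(0),len(k))
g=P[(P[:,2]>.0745)&(np.hypot(P[:,0]-.6,P[:,1]+.404)<.025)];print('ring',g.mean(0),len(g));print(g)
h=P[(P[:,2]>.058)&(P[:,2]<.08)&(np.hypot(P[:,0]-.42,P[:,1]+.015)<.04)];print('handle',h.mean(0),len(h),cv2.minAreaRect(h[:,:2].astype(np.float32)*1000))
a=P[(P[:,2]>.006)&(P[:,2]<.022)&(np.hypot(P[:,0]-.44,P[:,1]+.06)<.08)]
print('arc',len(a)); 
from scipy.optimize import least_squares
f=lambda q:np.hypot(a[:,0]-q[0],a[:,1]-q[1])-.06
s=least_squares(f,[.471,-.049],loss='soft_l1',f_scale=.003);print(s.x)
E
```

```text
lid ((605.0159912109375, -343.0162658691406), (174.99105834960938, 174.36224365234375), 2.9152722358703613) 0.07042610578496977
knob [ 0.6047 -0.3424  0.0888] 120
ring [ 0.6082 -0.4043  0.0842] 68
[[ 0.6243 -0.407   0.0795]
 [ 0.623  -0.3966  0.0759]
 [ 0.621  -0.4032  0.0749]
 [ 0.621  -0.4076  0.0749]
 [ 0.6145 -0.3965  0.0911]
 [ 0.6133 -0.398   0.0958]
 [ 0.613  -0.4     0.097 ]
 [ 0.6131 -0.4022  0.0968]
 [ 0.6136 -0.4046  0.0949]
 [ 0.6148 -0.4074  0.0903]
 [ 0.6142 -0.4092  0.0926]
 [ 0.6139 -0.4111  0.0939]
 [ 0.6136 -0.3929  0.0862]
 [ 0.6122 -0.3943  0.0914]
 [ 0.6114 -0.396   0.0948]
 [ 0.6127 -0.3988  0.0897]
 [ 0.6117 -0.4004  0.0937]
 [ 0.6112 -0.4023  0.0955]
 [ 0.6111 -0.4044  0.0959]
 [ 0.612  -0.407   0.0925]
 [ 0.611  -0.4085  0.0967]
 [ 0.6126 -0.4117  0.0902]
 [ 0.6133 -0.4142  0.0878]
 [ 0.6114 -0.3907  0.0862]
 [ 0.6112 -0.3927  0.0871]
 [ 0.6102 -0.3943  0.0909]
 [ 0.61   -0.3963  0.0918]
 [ 0.6103 -0.3987  0.0904]
 [ 0.6099 -0.4006  0.0921]
 [ 0.6094 -0.4025  0.0941]
 [ 0.6097 -0.4048  0.093 ]
 [ 0.61   -0.4071  0.0918]
 [ 0.6096 -0.409   0.0935]
 [ 0.6111 -0
[... 399 characters left out ...]
089 -0.3959  0.0787]
 [ 0.6085 -0.3979  0.08  ]
 [ 0.6098 -0.4029  0.0752]
 [ 0.6096 -0.405   0.0759]
 [ 0.6098 -0.4073  0.0752]
 [ 0.6099 -0.4095  0.075 ]
 [ 0.6074 -0.4093  0.0758]
 [ 0.6054 -0.3856  0.0746]
 [ 0.6054 -0.4159  0.075 ]
 [ 0.6034 -0.4203  0.0745]
 [ 0.5986 -0.4157  0.0756]
 [ 0.5989 -0.418   0.0746]
 [ 0.5988 -0.4201  0.0751]
 [ 0.5943 -0.4091  0.075 ]
 [ 0.592  -0.4221  0.0754]
 [ 0.5876 -0.4219  0.0754]
 [ 0.5848 -0.3956  0.0777]
 [ 0.5811 -0.4132  0.0746]
 [ 0.5766 -0.4001  0.0747]
 [ 0.5762 -0.4042  0.0766]]
handle [ 0.4248 -0.0225  0.0689] 111 ((425.4494934082031, -21.62912940979004), (15.101301193237305, 31.686073303222656), 54.50284957885742)
arc 256
[ 0.4728 -0.0567]
```

View pics/top1.png

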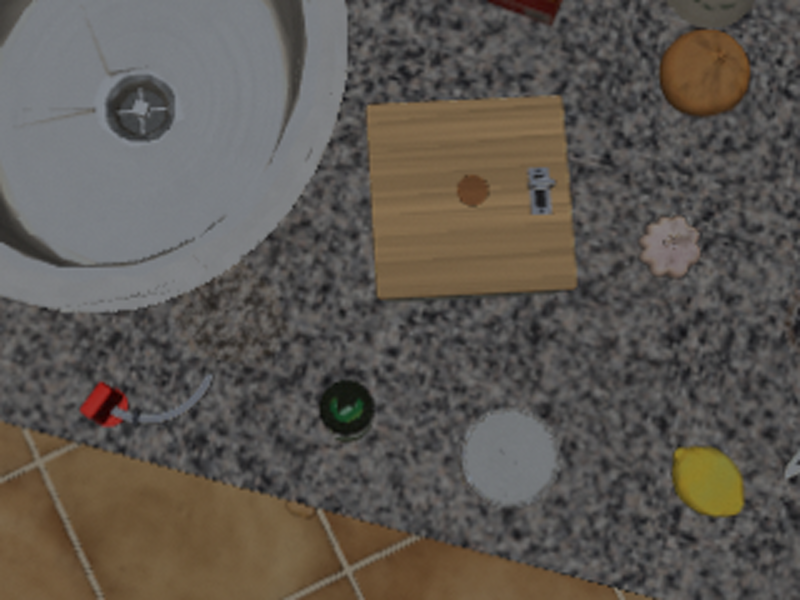

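View pics/scene0.png

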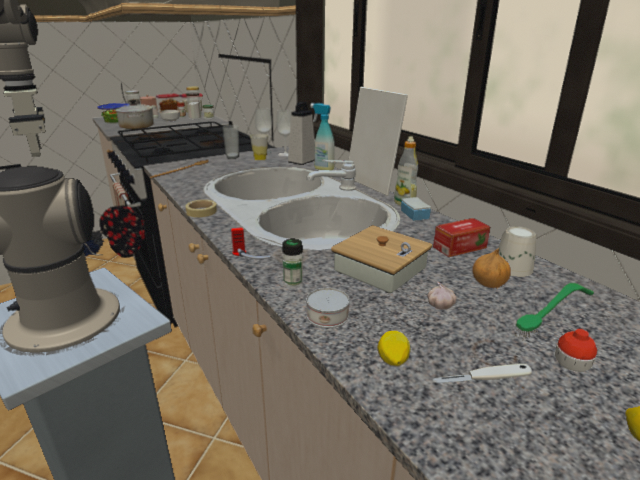

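Request:
step_arm(steps="-1 -1 0 0;-1 -1 0 0;-1 -1 0 0;-1 -1 0 0", hand=0)

```text
clock: 1.35
tcp_pos: [0.2316, 0.3509, 0.2518]
tcp_rot: [[-0.958, 0.287, 0.0], [0.287, 0.958, -0.001], [-0.001, -0.001, -1.0]]
force: [-0.1, 0.8, 0.3]
grip_width: 0.999
grip_force: 0.0
```

Request:
step_arm(steps="-1 -1 0 0;-1 -1 0 0;-1 -1 0 0;-1 -1 0 0")

```text
clock: 1.75
tcp_pos: [0.3127, 0.2017, 0.252]
tcp_rot: [[-0.957, 0.289, 0.001], [0.289, 0.957, -0.001], [-0.001, -0.0, -1.0]]
force: [0.4, 0.1, -1.2]
grip_width: 1.002
grip_force: 0.0
```

Request:
step_arm(steps="-1 -1 0 0;-1 -1 0 0;-1 -1 0 0;-1 -1 0 0")

```text
clock: 2.15
tcp_pos: [0.3938, 0.0519, 0.252]
tcp_rot: [[-0.957, 0.289, 0.001], [0.289, 0.957, -0.001], [-0.002, -0.0, -1.0]]
force: [0.2, -0.5, -0.0]
grip_width: 0.997
grip_force: 0.0
```

Request:
step_arm(steps="-0.2 -0.5 0 0.5;-0.2 -0.5 0 1;-0.2 -0.5 0 1;-0.2 -0.5 0 1;-0.2 -0.5 0 1;-0.2 -0.5 0 1;-0.2 -0.5 0 1;-0.2 -0.5 0 1;-0.2 -0.5 0 1;-0.2 -0.5 0 1;-0.2 -0.5 0 1;-0.2 -0.5 0 1;-0.2 -0.5 0 1;-0.2 -0.5 0 1;-0.2 -0.5 0 1")

```text
clock: 3.65
tcp_pos: [0.398, -0.0091, 0.2518]
tcp_rot: [[0.659, 0.752, 0.0], [0.752, -0.659, 0.0], [0.0, 0.0, -1.0]]
force: [-0.4, -0.2, -0.3]
grip_width: 1.003
grip_force: 0.0
```

Request:
step_arm(steps="0 0 0 0.74;0 0 0 0.74;0 0 0 0.74;0 0 0 0.74;0 0 0 0.74;0 0 0 0.74;0 0 0 0.74;0 0 0 0.74;0 0 0 0.74;0 0 0 0.74;0 0 0 0.74;0 0 0 0.74")

```text
clock: 4.85
tcp_pos: [0.398, -0.0091, 0.2517]
tcp_rot: [[0.812, -0.584, 0.0], [-0.584, -0.812, 0.0], [0.0, -0.0, -1.0]]
force: [-0.3, -1.1, 0.4]
grip_width: 0.997
grip_force: 0.0
```

```bash
python3 - <<'E'
from h import *
np.set_printoptions(precision=4,suppress=True)
p=arm.get_image('wrist');cv2.imwrite('pics/w1.png',p['pixels'])
print(np.array(p['world_from_camera']))
P=cloud(p,np.ones((480,640),bool));G=np.array([.4253,-.022])
h=P[(P[:,2]>.06)&(P[:,2]<.08)&(np.hypot(P[:,0]-.425,P[:,1]+.022)<.04)];print('handle',h.mean(0),len(h),cv2.minAreaRect(h[:,:2].astype(np.float32)*1000))
for t,z in [('pin_grip',.048),('pin_tip',.012),('pin_seat',.012)]:
    for d in arm.spot_point(p,t)[:1]: print(t,d['conf'],d['location'],atz(p,d['location'],z))
a=P[(P[:,2]>.008)&(P[:,2]<.022)&(np.hypot(P[:,0]-.44,P[:,1]+.06)<.08)]
from scipy.optimize import least_squares
s=least_squares(lambda q:np.hypot(a[:,0]-q[0],a[:,1]-q[1])-.06,[.471,-.053],loss='soft_l1',f_scale=.002);print(len(a),s.x)
E
```

```text
[[-0.5833 -0.7854 -0.2069  0.4534]
 [-0.8122  0.5638  0.1496 -0.0486]
 [-0.0008  0.2553 -0.9669  0.3857]
 [ 0.      0.      0.      1.    ]]
handle [ 0.4275 -0.0202  0.0705] 819 ((427.2410583496094, -19.953208923339844), (13.326201438903809, 31.337188720703125), 54.027984619140625)
pin_grip 0.59 [312.7, 175.7] [ 0.4238 -0.0204  0.048 ]
1282 [ 0.4763 -0.0544]
```

View pics/w1.png

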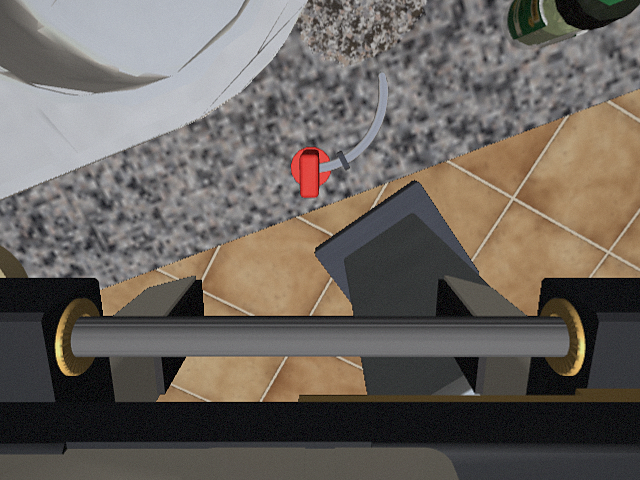

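Request:
step_arm(steps="0.25 -0.07 0.3 0;0.25 -0.07 0.7 0;0.25 -0.07 1 0;0.25 -0.07 1 0;0.25 -0.07 1 0")

```text
clock: 5.55
tcp_pos: [0.4275, -0.02, 0.1322]
tcp_rot: [[0.809, -0.587, -0.001], [-0.587, -0.809, 0.0], [-0.001, 0.0, -1.0]]
force: [0.1, -0.3, 0.0]
grip_width: 0.996
grip_force: 0.0
```

Request:
step_arm(steps="0 0 0.25 0;0 0 0.45 0;0 0 0.63 0;0 0 0.63 0;0 0 0.63 0")

```text
clock: 6.05
tcp_pos: [0.4286, -0.0202, 0.0579]
tcp_rot: [[0.809, -0.587, 0.003], [-0.587, -0.809, -0.001], [0.003, -0.001, -1.0]]
force: [-0.3, -0.1, 0.2]
grip_width: 0.999
grip_force: 0.0
```

Request:
step_arm(steps="0 0 0 0;0 0 0 0;0 0 0 0;0 0 0 0;0 0 0 0;0 0 0 0;0 0 0 0;0 0 0 0;0 0 0 0;0 0 0 0;0 0 0 0;0 0 0 0", hand=255, newtons=30)

```text
clock: 7.25
tcp_pos: [0.4272, -0.0199, 0.056]
tcp_rot: [[0.809, -0.588, -0.0], [-0.588, -0.809, 0.0], [-0.0, -0.0, -1.0]]
force: [-0.3, -0.1, -0.3]
grip_width: 0.155
grip_force: 30.0
```

Request:
step_arm(steps="0 0 -0.15 0;0 0 -0.4 0;0 0 -0.7 0;0 0 -1 0;0 0 -1 0")

```text
clock: 7.75
tcp_pos: [0.4295, -0.0204, 0.1801]
tcp_rot: [[0.809, -0.588, 0.009], [-0.588, -0.809, -0.002], [0.008, -0.004, -1.0]]
force: [0.5, -0.8, -0.8]
grip_width: 0.151
grip_force: 30.0
```

Request:
step_arm(steps="0.2 0.12 -0.1 0;0.45 0.28 -0.2 0;0.77 0.46 -0.38 0;0.77 0.46 -0.38 0")

```text
clock: 8.15
tcp_pos: [0.4723, -0.1233, 0.2232]
tcp_rot: [[0.807, -0.59, 0.005], [-0.59, -0.807, -0.003], [0.006, -0.0, -1.0]]
force: [0.3, 0.9, -1.9]
grip_width: 0.153
grip_force: 30.0
```

Request:
step_arm(steps="0.25 0.15 0 0;0.5 0.3 0 0;0.77 0.46 0 0;0.77 0.46 0 0")

```text
clock: 8.55
tcp_pos: [0.5125, -0.2211, 0.2199]
tcp_rot: [[0.807, -0.59, -0.001], [-0.59, -0.807, -0.001], [-0.0, 0.001, -1.0]]
force: [0.5, 0.3, -0.7]
grip_width: 0.151
grip_force: 30.0
```

Request:
step_arm(steps="0.25 0.15 0 -0.04;0.5 0.3 0 -0.096;0.77 0.46 0 -0.096;0.77 0.46 0 -0.096;0.77 0.46 0 -0.096;0.77 0.46 0 -0.096")

```text
clock: 9.15
tcp_pos: [0.5537, -0.3153, 0.2209]
tcp_rot: [[0.907, -0.422, -0.001], [-0.422, -0.907, 0.002], [-0.002, -0.001, -1.0]]
force: [-0.1, -0.6, -2.4]
grip_width: 0.148
grip_force: 30.0
```

```bash
python3 - <<'E'
from h import *
np.set_printoptions(precision=4,suppress=True)
p=arm.get_image('wrist');cv2.imwrite('pics/w2.png',p['pixels']);np.save('w2.npy',p,allow_pickle=True)
s=arm.sense();print(s['tcp_pos'],s['tcp_rot'],s['grip_width'])
for t,z in [('ring_slot',.082),('pin_tip',.168),('pin_seat',.168),('storage_box',0)]:
    for d in arm.spot_point(p,t)[:2]: print(t,d['conf'],d['location'],atz(p,d['location'],z),dep(p,d['location']))
E
```

```text
[ 0.5538 -0.3153  0.2214] [[ 0.9068 -0.4217 -0.0009]
 [-0.4217 -0.9068  0.0011]
 [-0.0013 -0.0006 -1.    ]] 0.15309655814092935
pin_tip 0.65 [467.9, 104.4] [ 0.5961 -0.4021  0.168 ] [ 0.5975 -0.3982  0.1806]
pin_seat 0.83 [396.1, 262.2] [ 0.5451 -0.3491  0.168 ] [ 0.5502 -0.3487  0.1814]
storage_box 0.85 [320.2, 135.6] [ 0.6057 -0.3391  0.    ] [ 0.6082 -0.3404  0.0903]
```

View pics/w2.png

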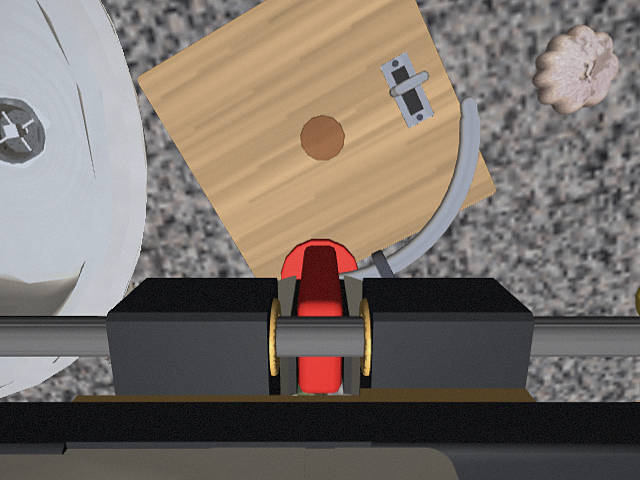

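```bash
python3 - <<'E'
from h import *
from scipy.optimize import least_squares
np.set_printoptions(precision=4,suppress=True)
p=np.load('w2.npy',allow_pickle=True).item()
P=cloud(p,np.ones((480,640),bool))
lid=P[(abs(P[:,2]-.07)<.004)&(np.hypot(P[:,0]-.605,P[:,1]+.343)<.14)]
print('lidz',np.median(lid[:,2]))
k=P[(abs(P[:,2]-.09)<.004)&(np.hypot(P[:,0]-.605,P[:,1]+.343)<.025)]
c,r=cv2.minEnclosingCircle(k[:,:2].astype(np.float32)*1000);print('knob',c,r,k.mean(0))
g=P[(P[:,2]>.088)&(P[:,2]<.1)&(np.hypot(P[:,0]-.61,P[:,1]+.404)<.03)]
print('ringtop',len(g),g.mean(0),g.max(0),cv2.minAreaRect(g[:,:2].astype(np.float32)*1000))
for uv in [(410,83.5),(393,92),(427,75)]: print('ringpx',uv,atz(p,uv,.0935),atz(p,uv,.085))
for uv in [(390,61),(407,54),(434,115),(413,127),(407,91)]: print('plate',atz(p,uv,.0715))
a=P[(P[:,2]>.16)&(P[:,2]<.20)&(np.hypot(P[:,0]-.605,P[:,1]+.343)<.085)]
R=arm.sense()['tcp_rot'];t=np.array([.5538,-.3153,.2214])
q=(a-t)@R
# bar pts: exclude collar/foot
th=np.degrees(np.arctan2(q[:,1],.06-q[:,0]));q=q[(th>40)]
s=least_squares(lambda v:np.hypot(q[:,0]-v[0],q[:,1]-v[1])-.06,[.06,0],loss='soft_l1',f_scale=.001)
th=np.degrees(np.arctan2(q[:,1]-s.x[1],s.x[0]-q[:,0]));print('arc centre in tool',s.x,len(q),'tip angle',np.percentile(th,99.8))
for lo in range(40,110,10):
    m=(th>lo)&(th<lo+10)
    if m.any(): print(lo,m.sum(),np.percentile(q[m,2],10),np.hypot(q[m,0]-s.x[0],q[m,1]-s.x[1]).mean())
E
```

```text
lidz 0.07100838106564433
knob (606.358154296875, -340.6815490722656) 13.44461727142334 [ 0.6066 -0.3408  0.0894]
ringtop 391 [ 0.613  -0.3994  0.0929] [ 0.6164 -0.3887  0.0966] ((612.9678955078125, -399.9400634765625), (5.935962200164795, 22.408838272094727), 3.2422516345977783)
ringpx (410, 83.5) [ 0.613  -0.3992  0.0935] [ 0.6129 -0.401   0.085 ]
ringpx (393, 92) [ 0.6128 -0.3886  0.0935] [ 0.6128 -0.39    0.085 ]
ringpx (427, 75) [ 0.6132 -0.4096  0.0935] [ 0.6131 -0.4118  0.085 ]
plate [ 0.6301 -0.3976  0.0715]
plate [ 0.6294 -0.4085  0.0715]
plate [ 0.5889 -0.4105  0.0715]
plate [ 0.5877 -0.3958  0.0715]
plate [ 0.6095 -0.4005  0.0715]
arc centre in tool [ 0.0604 -0.0016] 3397 tip angle 105.85152297473553
40 437 0.03920238326455229 0.06017741899397904
50 495 0.03934773508756863 0.060213141199301164
60 517 0.03928693663922205 0.06021271384125995
70 534 0.03940713802307966 0.060175967456836434
80 566 0.03940975857539994 0.060159757697576234
90 576 0.03947844579353642 0.06006016121606085
100 272 0.040326078040094554 0.06024609353378418
```

Request:
step_arm(steps="0.008 0 0.2 0.009;0.008 0 0.4 0.009;0.008 0 0.55 0.009;0.008 0 0.65 0.009;0.008 0 0.72 0.009;0.008 0 0.76 0.009;0.008 0 0.785 0.009;0.008 0 0.785 0.009;0.008 0 0.785 0.009")

```text
clock: 10.3
tcp_pos: [0.5553, -0.3174, 0.1282]
tcp_rot: [[0.899, -0.439, 0.001], [-0.439, -0.899, -0.001], [0.001, 0.0, -1.0]]
force: [-0.8, 0.1, -1.1]
grip_width: 0.148
grip_force: 30.0
```

```bash
cat > m.py <<'E'
from h import *
from scipy.optimize import least_squares
np.set_printoptions(precision=4,suppress=True)
import sys
p=arm.get_image('wrist');cv2.imwrite(f'pics/{sys.argv[1]}.png',p['pixels'])
s=arm.sense();R=s['tcp_rot'];t=s['tcp_pos'];print(t,np.degrees(np.arctan2(R[1,0],R[0,0])),s['force'],s['grip_width'])
P=cloud(p,np.ones((480,640),bool));q=(P-t)@R
g=q[(P[:,2]>.0895)&(P[:,2]<.1)&(np.hypot(P[:,0]-.612,P[:,1]+.402)<.018)]
k=q[(abs(P[:,2]-.09)<.004)&(np.hypot(P[:,0]-.605,P[:,1]+.343)<.02)]
print('lidz',np.median(P[(abs(P[:,2]-.07)<.003),2]))
print('knob tool',np.array(cv2.minEnclosingCircle(k[:,:2].astype(np.float32))[0]),len(k))
print('ring tool',cv2.minAreaRect(g[:,:2].astype(np.float32)*1000),len(g))
rr=np.hypot(q[:,0]-.06,q[:,1]);th=np.degrees(np.arctan2(q[:,1],.06-q[:,0]))
b=q[(abs(rr-.06)<.006)&(th>40)&(th<106)&(q[:,2]>.034)&(q[:,2]<.046)]
v=least_squares(lambda v:np.hypot(b[:,0]-v[0],b[:,1]-v[1])-.06,[.06,0],loss='soft_l1',f_scale=.001).x
print('arc',v,len(b))
E
python3 m.py w3
```

```text
[ 0.5553 -0.3174  0.1282] -26.022405428417443 [-0.2735 -0.5429 -0.8948] 0.15376374752878527
lidz 0.07099527509669558
knob tool [ 0.0562 -0.0014] 3490
ring tool ((86.03962707519531, 52.96910095214844), (19.111007690429688, 22.22835350036621), 29.350767135620117) 902
arc [ 0.0606 -0.0016] 3363
```

View pics/w3.png

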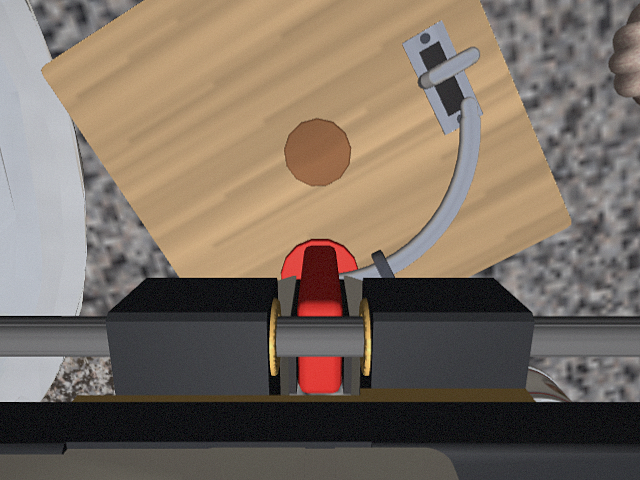

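Request:
step_arm(steps="-0.006 -0.006 0.006 0;-0.012 -0.012 0.012 0;-0.012 -0.012 0.012 0;-0.012 -0.012 0.012 0")

```text
clock: 10.75
tcp_pos: [0.5544, -0.3153, 0.1261]
tcp_rot: [[0.899, -0.439, 0.0], [-0.439, -0.899, 0.0], [0.0, -0.0, -1.0]]
force: [0.4, 0.3, -1.5]
grip_width: 0.15
grip_force: 30.0
```

```bash
sed -i 's/>.0895)/>.0915)/' m.py; python3 m.py w4
```

```text
[ 0.5544 -0.3153  0.1261] -26.023026486077573 [-0.8327 -0.2349 -1.0814] 0.15117249079036382
lidz 0.07099424254302891
knob tool [0.058  0.0001] 3600
ring tool ((90.05723571777344, 50.34730911254883), (19.87948226928711, 6.194834232330322), 61.02696990966797) 781
arc [ 0.0606 -0.0016] 3361
```

Request:
step_arm(steps="0 0 -0.006 0;0.0012 0.035 -0.006 -0.035;0.005 0.07 -0.006 -0.07;0.011 0.104 -0.006 -0.105;0.0195 0.138 -0.006 -0.14;0.03 0.171 -0.006 -0.1745;0.043 0.2035 -0.006 -0.2095;0.0585 0.235 -0.006 -0.244;0.0585 0.235 -0.006 -0.244")

```text
clock: 11.7
tcp_pos: [0.5482, -0.3442, 0.1268]
tcp_rot: [[0.999, 0.034, 0.0], [0.034, -0.999, -0.0], [0.0, 0.0, -1.0]]
force: [0.3, -0.3, -1.3]
grip_width: 0.15
grip_force: 30.0
```

```bash
python3 m.py w5
```

```text
[ 0.5482 -0.3439  0.1267] 1.8294072489657074 [ 0.2011 -0.2956 -1.1889] 0.15484971020772614
lidz 0.0709935119817836
knob tool [ 0.0582 -0.0011] 3574
ring tool ((62.97228240966797, 58.65354537963867), (18.335269927978516, 5.964130401611328), 89.75145721435547) 666
arc [ 0.0609 -0.0013] 3076
```

View pics/w5.png

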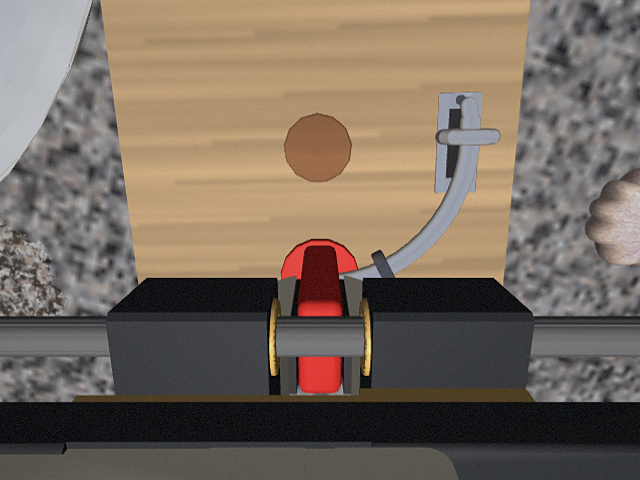

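Request:
step_arm(steps="0.0012 0.035 0 -0.035;0.005 0.07 0 -0.07;0.011 0.104 0 -0.105;0.0195 0.138 0 -0.14;0.03 0.171 0 -0.1745;0.043 0.2035 0 -0.2095;0.0585 0.235 0 -0.244;0.0585 0.235 0 -0.244")

```text
clock: 12.55
tcp_pos: [0.5564, -0.3718, 0.1267]
tcp_rot: [[0.867, 0.497, 0.0], [0.497, -0.867, 0.0], [0.0, 0.0, -1.0]]
force: [0.1, -0.1, -2.1]
grip_width: 0.153
grip_force: 30.0
```

```bash
python3 m.py w6
```

```text
[ 0.5563 -0.3715  0.1267] 29.738045215373837 [-0.3822 -0.0274 -0.9071] 0.15178792515521805
lidz 0.07098513346026875
knob tool [ 0.0586 -0.0018] 3572
ring tool ((34.997047424316406, 53.057273864746094), (5.950006484985352, 18.58007049560547), 25.73989486694336) 586
arc [ 0.061  -0.0014] 3096
```

Request:
step_arm(steps="0.0012 0.035 0 -0.035;0.005 0.07 0 -0.07;0.011 0.104 0 -0.105;0.0195 0.138 0 -0.14;0.03 0.171 0 -0.1745;0.043 0.2035 0 -0.2095;0.0505 0.219 0 -0.227;0.0505 0.219 0 -0.227")

```text
clock: 13.4
tcp_pos: [0.5747, -0.3911, 0.1267]
tcp_rot: [[0.562, 0.827, -0.0], [0.827, -0.562, 0.0], [0.0, -0.0, -1.0]]
force: [0.1, 0.2, -0.8]
grip_width: 0.151
grip_force: 30.0
```

```bash
python3 m.py w7
```

```text
[ 0.5746 -0.3911  0.1266] 55.764602622611385 [-0.2887 -0.0907 -0.6921] 0.15426000002432305
lidz 0.07097900981699153
knob tool [ 0.0592 -0.0018] 3595
ring tool ((14.100522994995117, 33.921653747558594), (19.08095359802246, 14.835742950439453), 89.96056365966797) 590
arc [ 0.0612 -0.0014] 3291
```

View pics/w7.png

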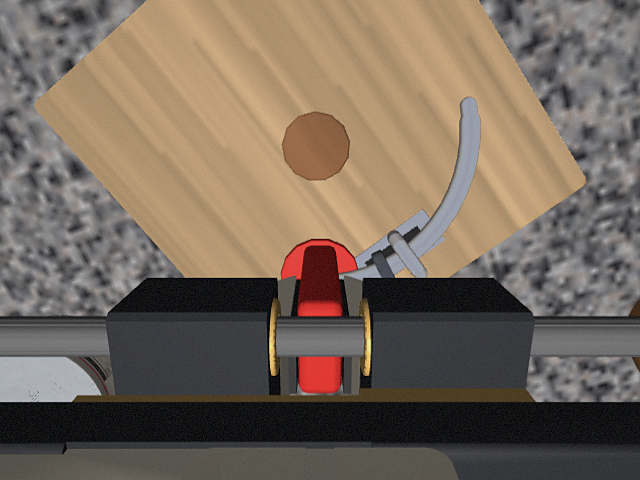

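Request:
step_arm(steps="0.0001 0.0087 0 -0.0087;0.0003 0.0174 0 -0.0174;0.0005 0.0218 0 -0.0218;0.0007 0.0262 0 -0.0262;0.0009 0.0305 0 -0.0305;0.0009 0.0305 0 -0.0305")

```text
clock: 14.05
tcp_pos: [0.5777, -0.3934, 0.1267]
tcp_rot: [[0.509, 0.861, 0.0], [0.861, -0.509, 0.0], [0.0, 0.0, -1.0]]
force: [0.4, 0.3, -1.4]
grip_width: 0.152
grip_force: 30.0
```

Request:
step_arm(steps="0 0.0026 0 -0.0026;0 0.0052 0 -0.0052;0 0.0052 0 -0.0052")

```text
clock: 14.35
tcp_pos: [0.5782, -0.3937, 0.1268]
tcp_rot: [[0.5, 0.866, 0.0], [0.866, -0.5, 0.0], [0.0, 0.0, -1.0]]
force: [0.2, 0.9, -1.7]
grip_width: 0.151
grip_force: 30.0
```

Request:
step_arm(steps="0 0.0026 0 -0.0026;0 0.0044 0 -0.0044;0 0.0044 0 -0.0044")

```text
clock: 14.65
tcp_pos: [0.5787, -0.394, 0.1268]
tcp_rot: [[0.492, 0.87, 0.0], [0.87, -0.492, 0.0], [0.0, 0.0, -1.0]]
force: [-0.9, 0.3, -0.5]
grip_width: 0.15
grip_force: 30.0
```

Request:
step_arm(steps="0 0.0026 0 -0.0026;0 0.0026 0 -0.0026;0 0.0026 0 -0.0026")

```text
clock: 14.95
tcp_pos: [0.579, -0.3941, 0.1268]
tcp_rot: [[0.488, 0.873, 0.0], [0.873, -0.488, 0.0], [0.0, 0.0, -1.0]]
force: [0.1, 0.2, -1.7]
grip_width: 0.149
grip_force: 30.0
```

Request:
step_arm(steps="0 0.0026 0 -0.0026;0 0.0026 0 -0.0026;0 0.0026 0 -0.0026")

```text
clock: 15.25
tcp_pos: [0.5793, -0.3943, 0.1268]
tcp_rot: [[0.483, 0.875, 0.0], [0.875, -0.483, 0.0], [0.0, -0.0, -1.0]]
force: [-0.5, 0.9, -1.3]
grip_width: 0.149
grip_force: 30.0
```

Request:
step_arm(steps="0 0.0026 0 -0.0026;0 0.0026 0 -0.0026;0 0.0026 0 -0.0026")

```text
clock: 15.55
tcp_pos: [0.5795, -0.3944, 0.1268]
tcp_rot: [[0.479, 0.878, 0.0], [0.878, -0.479, 0.0], [0.0, -0.0, -1.0]]
force: [-0.6, 0.3, -0.6]
grip_width: 0.153
grip_force: 30.0
```

Request:
step_arm(steps="0 0.0026 0 -0.0026;0 0.0026 0 -0.0026;0 0.0026 0 -0.0026")

```text
clock: 15.85
tcp_pos: [0.5798, -0.3946, 0.1268]
tcp_rot: [[0.474, 0.88, -0.0], [0.88, -0.474, 0.0], [0.0, -0.0, -1.0]]
force: [-0.4, -0.1, -0.6]
grip_width: 0.151
grip_force: 30.0
```

Request:
step_arm(steps="0 0.0026 0 -0.0026;0 0.0026 0 -0.0026;0 0.0026 0 -0.0026")

```text
clock: 16.15
tcp_pos: [0.5799, -0.3948, 0.1267]
tcp_rot: [[0.47, 0.883, -0.0], [0.883, -0.47, 0.0], [0.0, -0.0, -1.0]]
force: [-1.3, -0.7, -0.6]
grip_width: 0.15
grip_force: 30.0
```

Request:
step_arm(steps="0 0.0026 0 -0.0026;0 0.0026 0 -0.0026;0 0.0026 0 -0.0026")

```text
clock: 16.45
tcp_pos: [0.5801, -0.3949, 0.1267]
tcp_rot: [[0.465, 0.885, -0.001], [0.885, -0.465, 0.0], [-0.0, -0.001, -1.0]]
force: [-2.9, -0.6, -1.3]
grip_width: 0.15
grip_force: 30.0
```

```bash
python3 m.py w8; python3 -c "
import cv2;i=cv2.imread('pics/w8.png')[200:300,330:460];cv2.imwrite('pics/w8c.png',cv2.resize(i,(780,600),interpolation=cv2.INTER_CUBIC))"
```

```text
[ 0.5801 -0.3949  0.1267] 62.28595749564469 [-2.6837 -0.8733 -0.1609] 0.15273797314524987
lidz 0.07097870559158422
knob tool [ 0.06   -0.0017] 3591
ring tool ((12.824238777160645, 30.088930130004883), (12.656810760498047, 12.051254272460938), 87.83099365234375) 479
arc [ 0.0612 -0.0015] 3345
```

View pics/w8c.png

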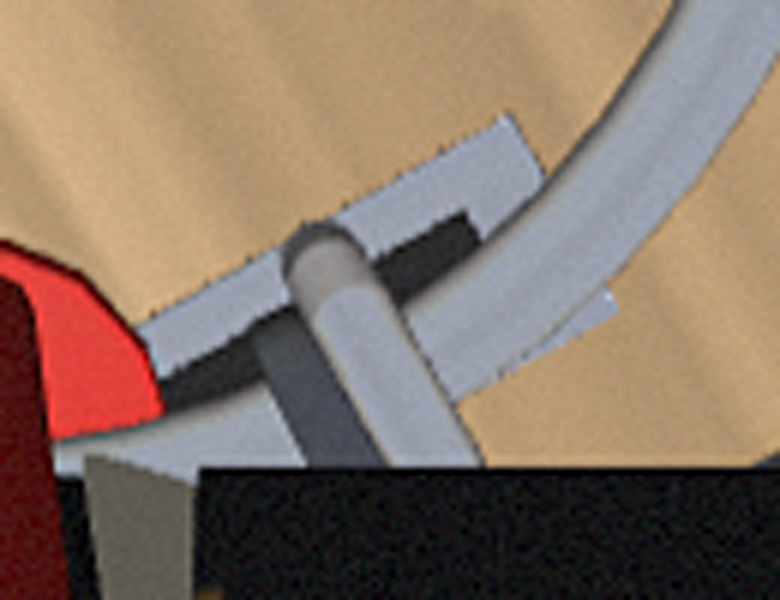

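Request:
step_arm(steps="0 0.003 0 -0.0026;0 0.003 0 -0.0026;0 0.003 0 -0.0026")

```text
clock: 16.8
tcp_pos: [0.5803, -0.3951, 0.1266]
tcp_rot: [[0.46, 0.888, -0.001], [0.888, -0.46, 0.0], [-0.0, -0.001, -1.0]]
force: [-5.0, 0.3, -0.4]
grip_width: 0.151
grip_force: 30.0
```

Request:
step_arm(steps="0 0.003 0 -0.0026;0 0.003 0 -0.0026;0 0.003 0 -0.0026")

```text
clock: 17.1
tcp_pos: [0.5804, -0.3953, 0.1266]
tcp_rot: [[0.456, 0.89, -0.001], [0.89, -0.456, 0.0], [-0.0, -0.001, -1.0]]
force: [-6.0, -0.8, -0.9]
grip_width: 0.148
grip_force: 30.0
```

Request:
step_arm(steps="0 0.0035 0 -0.003;0 0.0035 0 -0.003;0 0.0035 0 -0.003;0 0.0035 0 -0.003")

```text
clock: 17.5
tcp_pos: [0.5805, -0.3955, 0.1265]
tcp_rot: [[0.451, 0.893, -0.002], [0.893, -0.451, 0.001], [-0.0, -0.002, -1.0]]
force: [-6.0, -0.5, -0.8]
grip_width: 0.149
grip_force: 30.0
```

```bash
python3 -c "
from workcell import arm
print(arm.sense()['force'],arm.sense()['clock'])"
```

```text
[-5.97905454 -0.51037194 -0.83842797] 17.5
```

Request:
step_arm(steps="0.003 0.006 0 0;0.003 0.006 0 0;0.003 0.006 0 0;0.003 0.006 0 0")

```text
clock: 17.9
tcp_pos: [0.5806, -0.3955, 0.1264]
tcp_rot: [[0.451, 0.893, -0.003], [0.893, -0.451, 0.001], [-0.001, -0.003, -1.0]]
force: [-9.3, -1.2, 0.5]
grip_width: 0.147
grip_force: 30.0
```

Request:
step_arm(steps="-0.003 -0.006 0.002 0;-0.0056 -0.011 0.004 0;-0.0056 -0.011 0.004 0;-0.0056 -0.011 0.004 0")

```text
clock: 18.3
tcp_pos: [0.5804, -0.3955, 0.1263]
tcp_rot: [[0.45, 0.893, -0.001], [0.893, -0.45, 0.0], [-0.0, -0.001, -1.0]]
force: [-5.7, -0.5, 0.0]
grip_width: 0.151
grip_force: 30.0
```

Request:
step_arm(steps="0 0 0.002 0;0 0 0.004 0;0 0 0.004 0;0 0 0.004 0")

```text
clock: 18.7
tcp_pos: [0.5804, -0.3956, 0.1262]
tcp_rot: [[0.45, 0.893, -0.0], [0.893, -0.45, -0.0], [-0.0, -0.0, -1.0]]
force: [-5.6, -0.3, 1.1]
grip_width: 0.147
grip_force: 30.0
```

Request:
step_arm(steps="-0.003 -0.006 0 0;-0.0045 -0.009 0.002 0;-0.0045 -0.009 0.002 0;-0.0045 -0.009 0.002 0")

```text
clock: 19.1
tcp_pos: [0.5801, -0.3955, 0.1261]
tcp_rot: [[0.45, 0.893, 0.002], [0.893, -0.45, -0.001], [0.0, 0.002, -1.0]]
force: [-1.9, -0.5, 1.3]
grip_width: 0.151
grip_force: 30.0
```

Request:
step_arm(steps="0 0 0 0;0 0 0 0;0 0 0 0;0 0 0 0", newtons=5)

```text
clock: 19.5
tcp_pos: [0.5801, -0.3956, 0.1261]
tcp_rot: [[0.45, 0.893, 0.002], [0.893, -0.45, -0.001], [0.0, 0.002, -1.0]]
force: [1.6, -1.1, 3.7]
grip_width: 0.151
grip_force: 5.0
```

Request:
step_arm(steps="0 0 0 0;0 0 0 0;0 0 0 0;0 0 0 0;0 0 0 0;0 0 0 0", hand=170)

```text
clock: 20.1
tcp_pos: [0.5794, -0.3953, 0.1254]
tcp_rot: [[0.45, 0.893, -0.0], [0.893, -0.45, 0.0], [0.0, -0.0, -1.0]]
force: [0.1, 0.3, -0.4]
grip_width: 0.334
grip_force: 0.0
```

Request:
step_arm(steps="0 0 -0.05 0;0 0 -0.15 0;0 0 -0.3 0;0 0 -0.6 0;0 0 -0.9 0;0 0 -0.9 0;0 0 -0.9 0")

```text
clock: 20.8
tcp_pos: [0.5798, -0.3957, 0.2358]
tcp_rot: [[0.45, 0.893, 0.003], [0.893, -0.45, -0.002], [-0.001, 0.003, -1.0]]
force: [-0.3, 0.5, -1.2]
grip_width: 0.334
grip_force: 0.0
```

```bash
python3 - <<'E'
from h import *
p=arm.get_image('wrist');cv2.imwrite('pics/w9.png',p['pixels'])
P=cloud(p,np.ones((480,640),bool))
h=P[(P[:,2]>.13)&(P[:,2]<.15)&(np.hypot(P[:,0]-.58,P[:,1]+.395)<.03)];print(h.mean(0),len(h),h.std(0))
print(cv2.minAreaRect(h[:,:2].astype(np.float32)*1000))
A=np.c_[h[:,:2],np.ones(len(h))];print('slope',np.linalg.lstsq(A,h[:,2],rcond=None)[0])
E
```

```text
[ 0.58080051 -0.39321732  0.14019816] 1405 [0.0054474  0.00842548 0.0017723 ]
((580.2843627929688, -394.25958251953125), (31.66730499267578, 13.601325988769531), 63.25654602050781)
slope [-0.01598261 -0.0633      0.12459021]
```

View pics/w9.png

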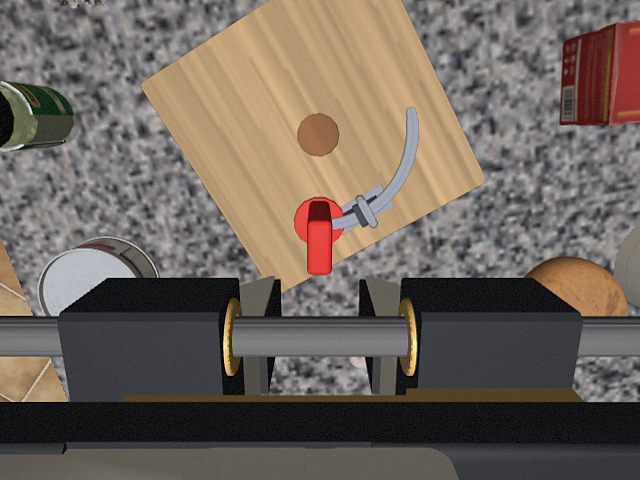

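```bash
python3 - <<'E'
from h import *
p=arm.get_image('wrist');P=cloud(p,np.ones((480,640),bool))
h=P[(P[:,2]>.1385)&(P[:,2]<.145)&(np.hypot(P[:,0]-.58,P[:,1]+.395)<.02)]
s=np.linalg.lstsq(np.c_[h[:,:2],np.ones(len(h))],h[:,2],rcond=None)[0];print(s,len(h))
if np.hypot(*s[:2])<.04: print(arm.job_done())
E
```

```text
[-1.35805478e-02  1.36553765e-04  1.48532836e-01] 1303
the job is handed in; nothing more can be done
None
```

The job is handed in. The bar went through the ring from the robot's side, the collar was pressed home to about 9 N on the wrist sensor, and the pin is released, standing flat with its collar at the ring; the judge returned no verdict.

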